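Vent and unlock the finish canister

TASK

Get the green finish canister ready for refilling. First vent it: swing the red valve handle on its top round to its fully open stop, so that it lies along the brass outlet pipe. Then push the safety cap on the slanted neck down firmly and, keeping it pressed, turn it counter-clockwise to its stop and let go, so that it pops up unlocked; do not knock over or push about the tools and containers standing around.

Things in the scene. Friction and masses are not known exactly. Their poses are not given: they have to be found in the camera images.
- canister: Green metal canister screwed to the bench, 150 (x) x 240 (y) x 170 (z) mm. Origin at the centre of its underside, z up; its front (-x side) faces the robot's right-hand side (45 to 90 degrees round from facing the robot). The upper front edge is a shoulder sloped at 30 degrees, falling from z 170 at x -4 to z 129 at x -75 mm; the neck with the safety cap stands square on it at y -55 mm. The valve stands on the flat top at x 35, y 70 mm, its brass outlet pipe running to +y.
- valve_pivot (a point): Point on the upright turning axis of the valve handle, at the middle height of the handle, 42 mm above the canister's flat top. Axes are the canister's.
- handle_grip (a point): Middle of the part of the red handle to push or pinch, 80 mm from the pivot and halfway up. The red sleeve is 75 mm long (35 to 110 mm from the pivot), 14 mm wide and 16 mm high, its underside 34 mm above the canister's flat top. The point's x axis points along the handle back towards the pivot, z up.
- valve_handle (a joint): Angle of the valve handle, rad. 0 = closed stop, handle pointing to the canister's front (-x); pi/2 = open stop, handle pointing to the canister's +y, along the outlet pipe. It opens clockwise seen from above, takes about 0.2 N m to turn and stays where it is left.
- cap_top (a point): Centre of the flat top of the safety cap's round black skirt (72 mm diameter, 20 mm high), on the cap's axis. z points out of the neck along the cap's axis (tilted 30 degrees from vertical towards the canister's front), x along the yellow grip bar. The bar stands on the skirt across its centre: 64 mm long (x), 20 mm wide (y), 26 mm high (z 0 to 26 mm from this point), so fingertips can straddle the bar and press on the skirt. It moves and turns with the cap.
- cap_press (a joint): How far the cap is pushed in along its axis, m: 0 = locked height, 0.009 = bottom stop, -0.010 = popped up. A spring pushes it out with 8 N at 0, 10.5 N at 0.005 and 12.5 N at 0.009. Locked, it cannot rise above 0. A hidden tooth stops the cap from turning beyond about 0.1 rad unless it is pushed in more than 0.005; from about 1.0 rad of turn on it may rise to -0.010, and does so by itself when let go, showing a red band on the neck.
- safety_cap (a joint): Turn of the cap about its axis, rad: 0 = locked, 1.2 = open stop. It grows counter-clockwise seen from outside, looking down onto the cap; little torque is needed once it is pressed (about 0.1 N m).
- chisel_mid (a point): Bystander: chisel with a wooden handle, 260 mm long, 28 mm thick, lying on the bench in front of the canister along its own x; the point is near its middle.
- glue_bottle_mid (a point): Bystander: yellow glue bottle, 60 mm diameter, 150 mm tall, standing; the point is its centre.
- varnish_tin_mid (a point): Bystander: steel tin with a blue label, 80 mm diameter, 100 mm tall, standing; the point is its centre.
- wax_jar_mid (a point): Bystander: amber glass jar, 72 mm diameter, 90 mm tall, standing; the point is its centre.
- try_square_mid (a point): Bystander: try square lying flat, dark wooden stock 120 mm along its x, steel blade reaching 180 mm along its +y; the point is the centre of the stock.
- bench_plane_mid (a point): Bystander: brass hand plane, 240 mm long (x), 62 mm wide, 85 mm tall; the point is 20 mm above the middle of its sole.
- hammer_mid (a point): Bystander: hammer, lying along its own x; the point is near the middle of its length.

How it is judged:
On the way, in this order (a step that is already met when the one before it is completed fails the run):
1. the valve handle is at its open stop (within 0.17 rad) while the cap is still locked (value of joint valve_handle above 1.4 rad and value of joint safety_cap below 0.3 rad), for 0.1 s.
2. the cap is turned past its lock while pushed in (value of joint cap_press above 0.003 m and value of joint safety_cap above 0.4 rad).
At the end, for the whole second after the job is handed in: The valve handle is within 0.17 rad of its open stop (above 1.4 rad), the cap is turned more than 0.95 rad and has popped up at least 7 mm above its locked height, and both are let go (value of joint valve_handle above 1.4 rad and value of joint safety_cap above 0.95 rad and value of joint cap_press below -0.007 m); the robot touches nothing.
It fails at once if a standing container is pushed more than 40 mm or tipped over (distance of any of glue_bottle_mid, varnish_tin_mid, wax_jar_mid from where it was at the start of the episode above 0.04 m or angle between any of glue_bottle_mid, varnish_tin_mid, wax_jar_mid's own z axis and vertical above 0.5 rad).
It fails at once if a tool lying on the bench is pushed more than 40 mm (distance of any of chisel_mid, try_square_mid, bench_plane_mid, hammer_mid from where it was at the start of the episode above 0.04 m).
It also fails if it takes over 56 s, if anything falls off the work surface, if the arm or the gripper's body presses on something with over 40 N, if the wrist force passes 120 N, or if a joint passes its speed limit or range.

ROBOT

A 7-joint arm with a two-finger parallel gripper is mounted at the origin on the work surface. World frame = base frame: x ahead of the robot, y to its left, z up, the work surface at z = 0. Lengths are in m, angles in rad, forces in N, time in s.
With the tool pointing down it reaches from about 0.425 to 0.875 m from the base axis. Payload 8.4 kg.
Tool frame: the origin (TCP) lies between the finger pads; the fingertips stand 17 mm ahead of it and the grasp point (between the pads) lies 2 mm behind it; z points along the fingers, y is the line along which they close (so a half turn about z gives the same grasp; the last joint's range is limited). The gripper opens to 87 mm and grips with 3 to 60 N. Pads are 19 mm wide; open, the fingers measure 117 mm over their backs; the gripper's body (75 mm by 190 mm) begins 51 mm behind the grasp point.
Start: joints at [-1.446, 0.333, 0.04, 1.465, -0.013, 1.343, -0.059], TCP at [0.144, 0.634, 0.24] pointing down, gripper open.
Joint ranges: [-2.58, 2.58], [-0.38, 2.09], [-1.3, 1.39], [0.25, 2.4], [-1.5, 4.64], [0.08, 2.09], [-2.65, 2.65]. Speed limits (rad/s): [2.22, 2.22, 2.79, 2.79, 3.14, 3.14, 3.14].

INTERFACE

Orientations are given as a unit quaternion [w, x, y, z].
In Python, from workcell import arm, cams, workorder gives the robot as it stands.
- The arm moves only by the shell command python3 -m creep 'ROWS' [OPENING]. ROWS is JSON, a list of rows, each a list of 2 entries, a list of its own where there are three numbers: the shift along the world's x, y, z in cm, then the turn, a rotation vector about the world's x, y, z in degrees. A call has 1 to 12 rows; each row is the pose to reach, as a shift and turn from the pose commanded when the call began; what a row does not reach only later rows make up. A row lasts 1/8 s, in which the tool goes at most 62.5 mm and 10.7 degrees, less where a joint would pass 70% of its speed; a pose out of reach is approached as far as the arm can. A call with a gripper value outside its range is refused whole. OPENING is the opening in per cent of the stroke, from 0 (shut) to 100 (fully open), set as the call begins (- or left out, the last holds). The fingers move at their own pace and stop on an object; the grip force is fixed at half the most. Time passes only in rows, so rows that repeat a pose let the fingers close. It gives the time, the measured TCP pose, the force, the opening and the grip force at its end, in the units of the state.
- arm.get_obs(): the state, without advancing time (a new reading comes with each control period).
- cams.get_image(name): name is "side" or "top"; returns a dict with "image" (400x640x3 uint8, red, green, blue), "camera_matrix" (3x3 intrinsics, pixels), "distortion" ([k1, k2, p1, p2, k3] as OpenCV has them; the pictures are not rectified), "R" (3x3) and "t" (3): a world point X has camera coordinates R X + t. Camera axes: x right, y down, z forward; pixel columns grow to the right and rows downward; lengths in m; the calibration is good to about 2 mm. A picture is of the moment at which its call begins. There is no depth.
- workorder.sign_off(): hands the job in; it is judged then, once.
Trained networks look in a picture, given as the dict that the camera call returned (one of the last four; its "shot" number tells which), for a name from the list of things; names that differ only in an ending like _2 or _b are one class to them, and where a whole thing is asked for, a point or a joint stands for the part that bears it (a point fixed in the world has none). Each returns a list of dicts, best first, with "p" (0 to 1); they miss things now and then, are a little off and sometimes report something else, mostly with a low value. They report only what shows in the picture. A call takes as long as a camera call.
- cams.recognise(picture, label): "pixel" ([column, row] in pixels, amid what is visible of it).
- cams.cut_out(picture, label): "region" (400x640 bool, what is visible of it) and "pixel" ([column, row] in pixels, amid what is visible of it).
The state is a dict: "clock": time; "q": joint angles; "dq": joint speeds; "effort": joint torques, N m; "eef_pos": TCP position; "eef_rot": TCP orientation; "force": force on the tool from outside, world axes, zero at the start; "moment": the same for the moment, N m; "finger_gap": opening from 0.0 (shut) to 1.0 (fully open); "grip_force": force on a finger pad.
Only numpy, scipy, OpenCV 4.12 (cv2) and the standard library are available. Lean on these libraries where they do the work, as an engineer would, in place of code of your own. Each camera call takes 0.05 s, during which the arm holds its last target. There are 200 camera calls.

## Working session

There is one attempt and no reset: what is moved stays moved. The work goes in short steps, Python scripts to look and compute and a shell command to move; the robot and the scene stay as the last step left them, time stands still between calls to the robot, and variables do not carry over. Pictures are saved under pics/ and viewed, at most 10 in all, crops included, and the job is handed in when it is done.

```bash
mkdir -p pics; cat > h.py <<'E'
import numpy as np,cv2,json
from workcell import arm,cams,workorder
def cam(n): return cams.get_image(n)
def proj(d,X):
    r,_=cv2.Rodrigues(np.array(d["R"])); p,_=cv2.projectPoints(np.float64(X).reshape(-1,1,3),r,np.float64(d["t"]),np.float64(d["camera_matrix"]),np.float64(d["distortion"]));return p[:,0]
def ray(d,px):
    R=np.array(d["R"]);u=cv2.undistortPoints(np.float64([[px]]),np.float64(d["camera_matrix"]),np.float64(d["distortion"]))[0,0]
    return -R.T@np.array(d["t"]),R.T@np.array([u[0],u[1],1.])
def atz(d,px,z):
    o,v=ray(d,px);return o+v*(z-o[2])/v[2]
def tri(d1,p1,d2,p2):
    o1,v1=ray(d1,p1);o2,v2=ray(d2,p2)
    s=np.linalg.lstsq(np.c_[v1,-v2],o2-o1,rcond=None)[0];a=o1+s[0]*v1;b=o2+s[1]*v2
    return (a+b)/2,np.linalg.norm(a-b)
def save(n,d,im=None): cv2.imwrite("pics/"+n,(d["image"] if im is None else im)[:,:,::-1])
E
python3 - <<'E'
from h import *
np.set_printoptions(precision=3,suppress=True)
D={n:cam(n) for n in("side","top")}
for n,d in D.items():
    save(n+"0.png",d);print(n,-np.array(d["R"]).T@d["t"])
for l in ["canister","handle_grip","cap_top","chisel_mid","glue_bottle_mid","varnish_tin_mid","wax_jar_mid","try_square_mid","bench_plane_mid","hammer_mid"]:
    P=[]
    for n,d in D.items():
        r=cams.recognise(d,l);P.append(r[0]["pixel"] if r else None);print(l,n,[(np.round(x["pixel"]),round(x["p"],2)) for x in r[:2]])
    if all(p is not None for p in P):print(tri(D["side"],P[0],D["top"],P[1]))
o=arm.get_obs();print(o["clock"],o["eef_pos"],o["eef_rot"])
E
```

```text
side [-0.212 -0.984  0.998]
top [ 0.387 -0.018  1.229]
canister side [(array([326., 200.]), 0.77)]
canister top [(array([318., 184.]), 0.63)]
(array([ 0.61 , -0.   ,  0.086]), np.float64(0.005568243990525797))
handle_grip side []
handle_grip top [(array([311., 204.]), 0.7), (array([337., 169.]), 0.36)]
cap_top side [(array([342., 187.]), 0.73), (array([302., 172.]), 0.17)]
cap_top top [(array([339., 169.]), 0.75)]
(array([ 0.634, -0.06 ,  0.165]), np.float64(0.005440499077306823))
chisel_mid side [(array([343., 249.]), 0.72), (array([326., 199.]), 0.23)]
chisel_mid top [(array([362., 208.]), 0.79), (array([157., 240.]), 0.62)]
(array([ 0.552, -0.152,  0.004]), np.float64(0.021600474364955987))
glue_bottle_mid side [(array([278., 190.]), 0.7)]
glue_bottle_mid top [(array([266., 210.]), 0.74)]
(array([0.526, 0.166, 0.069]), np.float64(0.004580330890424845))
varnish_tin_mid side []
varnish_tin_mid top [(array([286., 144.]), 0.61), (array([265., 208.]), 0.36)]
wax_jar_mid side []
wax_jar_mid top [(array([270., 171.]), 0.65)]
try_square_mid side [(array([418., 320.]), 0.76)]
try_square_mid top [(array([469., 207.]), 0.77), (array([343., 168.]), 0.5)]
(array([ 0.545, -0.503, -0.   ]), np.float64(0.00986904045122966))
bench_plane_mid side [(array([210., 165.]), 0.62)]
bench_plane_mid top [(array([160., 237.]), 0.89)]
(array([0.437, 0.514, 0.034]), np.float64(0.0026500462589929504))
hammer_mid side [(array([352., 333.]), 0.98)]
hammer_mid top [(array([448., 264.]), 0.94)]
(array([ 0.363, -0.426,  0.006]), np.float64(0.005552692508440574))
1.1 [0.144 0.634 0.24 ] [ 0.     0.112  0.994 -0.   ]
```

```bash
python3 - <<'E'
import cv2
a=cv2.imread("pics/top0.png")[100:290,210:420];b=cv2.imread("pics/side0.png")[110:290,230:430]
cv2.imwrite("pics/top0c.png",cv2.resize(a,None,fx=3.1,fy=3.1,interpolation=2));cv2.imwrite("pics/side0c.png",cv2.resize(b,None,fx=3.3,fy=3.3,interpolation=2))
E
```

```text
(no output)
```

View pics/top0c.png

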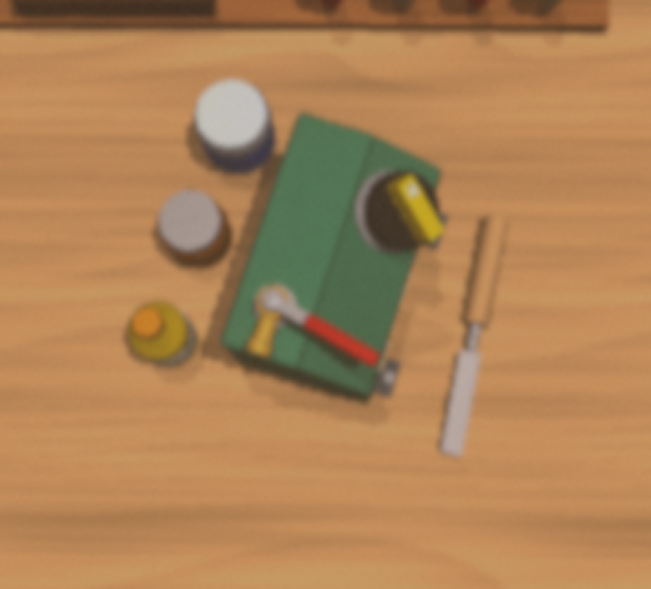

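View pics/side0c.png

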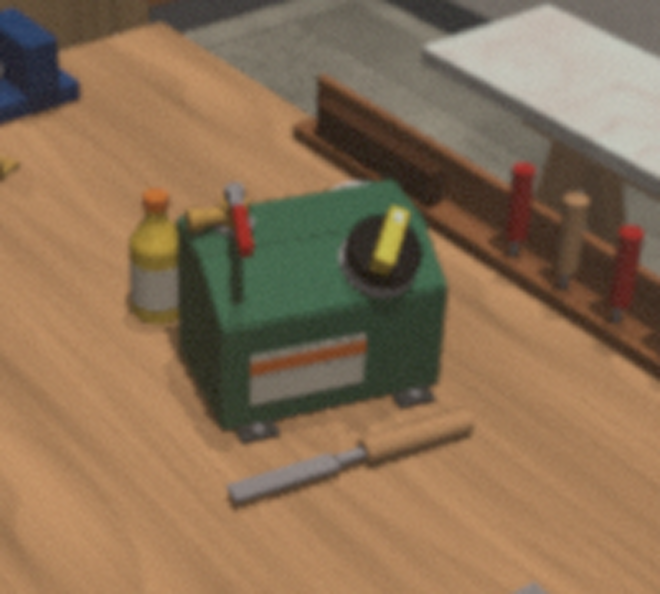

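The pictures show the canister with its front facing world -y, the pipe running towards the robot, the red handle pointing to the front at (311,204) in the top view, and the cap at (339,169). Next I fit the canister pose from its corners.

```bash
cat >> h.py <<'E'
def Rz(a):c,s=np.cos(a),np.sin(a);return np.array([[c,-s,0],[s,c,0],[0,0,1]])
E
python3 - <<'E'
from h import *
from scipy.optimize import least_squares
from scipy.spatial.transform import Rotation as Ro
np.set_printoptions(precision=4,suppress=True)
T,S=cam("top"),cam("side")
ct={(75,-120,170):(302,115),(75,120,170):(226,342),(-4,-120,170):(373,138),(-75,-120,129):(440,172),(-75,120,129):(368,400)}
cs={(-75,-120,129):(445,290),(75,-120,170):(395,182),(75,120,170):(180,222),(-75,120,0):(223,426)}
cvt=lambda c,s,o:(np.array(c)+.5)/s-.5+np.array(o)
C=np.array([k for k in ct])/1e3;P=np.array([cvt(v,3.1,(210,100)) for v in ct.values()])
C2=np.array([k for k in cs])/1e3;P2=np.array([cvt(v,3.3,(230,110)) for v in cs.values()])
def W(p,X):return X@Rz(p[2]).T+[p[0],p[1],0]
f=lambda p:np.r_[(proj(T,W(p,C))-P).ravel(),(proj(S,W(p,C2))-P2).ravel()]
r=least_squares(f,[.61,0,1.26],loss="soft_l1");p=r.x;print("pose",p,np.degrees(p[2]),f(p).round(1))
piv=W(p,np.array([[.035,.07,.212]]))[0];print("pivot",piv)
m=cams.cut_out(T,"handle_grip")[0]["region"];hsv=cv2.cvtColor(T["image"],cv2.COLOR_RGB2HSV)
red=((hsv[...,0]<6)|(hsv[...,0]>174))&(hsv[...,1]>150)&(hsv[...,2]>100)
for M in(m,red):
    M=M.copy();M[:170]=0;M[235:]=0;M[:,:290]=0;M[:,345:]=0
    v,u=np.nonzero(M);q=np.array([atz(T,(a,b),.215)[:2] for a,b in zip(u,v)]);c=q.mean(0);d=np.linalg.svd(q-c)[2][0]
    print("handle c",c,len(u),"dist",np.linalg.norm(c-piv[:2]),"ang",np.degrees(np.arctan2(*(c-piv[:2])[::-1])),np.degrees(np.arctan2(d[1],d[0])))
# cap bar
ax=Rz(p[2])@np.array([-.5,0,np.sqrt(3)/2]);print("axis",ax)
yel=(hsv[...,0]>20)&(hsv[...,0]<38)&(hsv[...,1]>120);yel[:140]=0;yel[190:]=0;yel[:,:320]=0;yel[:,365:]=0
sy=cv2.cvtColor(S["image"],cv2.COLOR_RGB2HSV);ys=(sy[...,0]>20)&(sy[...,0]<38)&(sy[...,1]>120);ys[:165]=0;ys[200:]=0;ys[:,:335]=0;ys[:,365:]=0
Q=[]
for d,M in((T,yel),(S,ys)):
    M=M.astype(np.uint8);n,L,st,ce=cv2.connectedComponentsWithStats(M);i=1+np.argmax(st[1:,4]);print(st[i],ce[i]);Q.append((L==i))
# fit bar model: silhouette of box, params: cap top position along canister frame (s along slope fixed y=-55), height, angle
xs=Rz(p[2])
def box(q):
    e1=np.cross(xs[:,1],ax);e2=np.cross(ax,e1) 
    b=np.cos(q[3])*xs[:,1]+np.sin(q[3])*np.cross(ax,xs[:,1]);c=np.cross(ax,b)
    return np.array([q[:3]+i*.032*b+j*.010*c+k*.026*ax for i in(-1,1) for j in(-1,1) for k in(0,1)])
def cost(q):
    t=0
    for d,M in((T,Q[0]),(S,Q[1])):
        im=np.zeros(M.shape,np.uint8);h=cv2.convexHull((proj(d,box(q))*16).round().astype(np.int32));cv2.fillConvexPoly(im,h,1,shift=4)
        t+=1-(im.astype(bool)&M).sum()/((im.astype(bool)|M).sum())
    return t
from scipy.optimize import differential_evolution as DE
c0=W(p,np.array([[-.0395,-.055,.1495]]))[0]+ax*.035
print("guess",c0)
b=DE(cost,[(v-.03,v+.03) for v in c0]+[(-1.57,1.57)],seed=1,maxiter=60,popsize=12,polish=False)
print("cap_top",b.x,b.fun,"in can frame",(b.x[:3]-[p[0],p[1],0])@xs, "bar dir",box(b.x)[4]-box(b.x)[0])
bb=(b.x[:3]-c0);print("along axis err",bb@ax,"lateral",bb-ax*(bb@ax))
E
```

```text
pose [0.6007 0.0004 1.2517] 71.7152777476702 [ 0.  -1.4 -2.7  1.   2.2 -0.7  2.1 -0.5  0.5 -0.   0.9 -0.6 -0.8 -1.2
 -2.5 -2.3 -1.8  3.1]
pivot [0.5452 0.0556 0.212 ]
handle c [0.5206 0.0133] 227 dist 0.048891902990792505 ang -120.16213516454347 -119.74438555091781
handle c [ 0.5103 -0.0063] 100 dist 0.07101384066676665 ang -119.4504420895964 -119.55236160848023
axis [-0.1569 -0.4748  0.866 ]
[336 156  17  22 214] [343.9953 166.6776]
[342 173  12  22 139] [347.3381 183.705 ]
guess [ 0.635  -0.071   0.1798]
cap_top [ 0.6393 -0.0694  0.1744  0.9841] 0.4086138098542679 in can frame [-0.0542 -0.0586  0.1744] bar dir [-0.0481 -0.0327 -0.0266]
along axis err -0.006079274908395618 lateral [ 0.0033 -0.0013 -0.0001]
```

```bash
python3 -m creep '[[[4,-3,4],[0,0,0]],[[9,-8,7],[0,0,0]],[[14,-13,7],[0,0,0]],[[18,-18,7],[0,0,0]],[[22,-23,7],[0,0,0]],[[26,-29,7],[0,0,0]],[[29,-35,7],[0,0,0]],[[32,-41,7],[0,0,0]],[[35,-47,7],[0,0,0]],[[37,-53,7],[0,0,0]],[[38.5,-59,7],[0,0,0]],[[39.5,-65,7],[0,0,0]]]' 0
```

```text
clock: 2.75
eef_pos: [0.5292, 0.027, 0.3098]
eef_rot: [0.0, 0.112, 0.994, 0.0]
force: [1.1, 0.8, 0.5]
finger_gap: 0.003
grip_force: 0.0
```

```bash
python3 -m creep '[[[0,-2,0],[0,0,0]],[[0,-2,0],[0,0,0]],[[0,-2,0],[0,0,0]]]'; python3 - <<'E'
from h import *
T,S=cam("top"),cam("side")
a=T["image"][100:290,210:420];b=S["image"][110:290,230:430]
im=np.hstack([cv2.resize(a,(400,362)),cv2.resize(b,(400,362))]);save("p1.png",None,im)
o=arm.get_obs();print(o["clock"],o["eef_pos"],o["eef_rot"],o["q"],o["force"])
E
```

```text
clock: 3.12
eef_pos: [0.5287, 0.0105, 0.3095]
eef_rot: [-0.0, 0.111, 0.994, 0.0]
force: [-0.2, -0.2, -0.2]
finger_gap: 0.007
grip_force: 0.0
3.225 [0.52871513 0.01067652 0.30945582] [-9.03233893e-05  1.10392437e-01  9.93888070e-01  7.33212715e-05] [-0.68542035  0.04361691  0.60863745  1.67451849 -0.02535618  1.43147657
  1.27585707] [-0.327068    0.14651908  0.2195044 ]
```

View pics/p1.png

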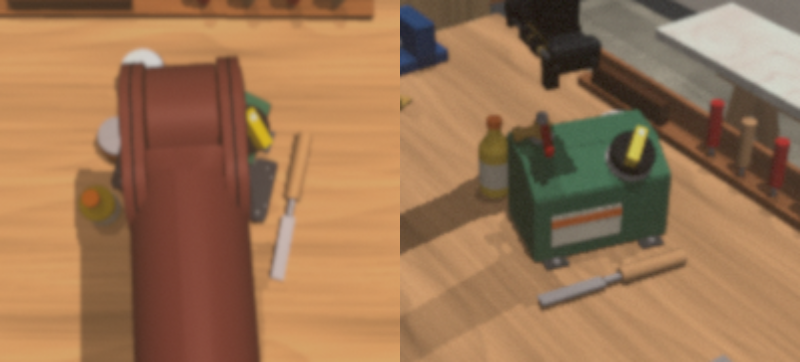

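```bash
python3 -m creep '[[[1.4,-4.6,0],[0,0,0]],[[1.4,-4.6,-2],[0,0,0]],[[1.4,-4.6,-5],[0,0,0]],[[1.4,-4.6,-8],[0,0,0]],[[1.4,-4.6,-8.8],[0,0,0]],[[1.4,-4.6,-8.8],[0,0,0]],[[1.4,-4.6,-8.8],[0,0,0]]]'
```

```text
clock: 4.1
eef_pos: [0.5434, -0.0368, 0.2228]
eef_rot: [0.001, 0.111, 0.994, 0.0]
force: [-0.5, 0.2, -0.7]
finger_gap: 0.008
grip_force: 0.0
```

```bash
python3 -m creep '[[[-1.2,0.7,0],[0,0,0]],[[-2.2,1.3,0],[0,0,0]],[[-3,1.6,0],[0,0,0]],[[-3.9,2.1,0],[0,0,0]],[[-4.8,2.6,0],[0,0,0]],[[-5.8,3.5,0],[0,0,0]],[[-6.8,4.7,0],[0,0,0]],[[-6.8,4.7,0],[0,0,0]]]'
```

```text
clock: 5.1
eef_pos: [0.4736, 0.011, 0.2213]
eef_rot: [-0.001, 0.111, 0.994, 0.0]
force: [1.0, 0.2, 0.9]
finger_gap: 0.005
grip_force: 0.0
```

```bash
python3 -m creep '[[[-0.7,1.3,0],[0,0,0]],[[-1.2,2.7,0],[0,0,0]],[[-1.4,3.5,0],[0,0,0]],[[-1.4,4.2,0],[0,0,0]],[[-1.4,4.8,0],[0,0,0]],[[-1.4,4.8,0],[0,0,0]]]'; python3 - <<'E'
from h import *
S=cam("side");save("p2.png",None,cv2.resize(S["image"][110:260,230:400],None,fx=3,fy=3))
E
```

```text
clock: 5.85
eef_pos: [0.4606, 0.0586, 0.2214]
eef_rot: [-0.0, 0.111, 0.994, 0.0]
force: [-0.2, 0.1, 0.4]
finger_gap: 0.003
grip_force: 0.0
```

View pics/p2.png

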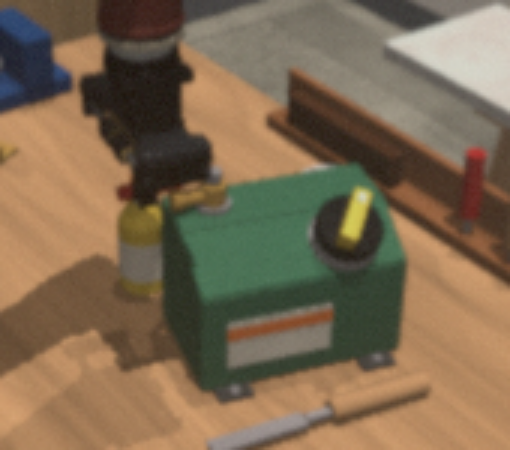

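The side picture shows the handle swung behind the fingers towards the pipe, at about (130,190) in the crop. I'll push on until the force rises at the stop.

```bash
python3 -m creep '[[[0.1,0.4,0],[0,0,0]],[[0.2,0.8,0],[0,0,0]],[[0.2,0.8,0],[0,0,0]]]'; python3 -m creep '[[[0.1,0.3,0],[0,0,0]],[[0.2,0.6,0],[0,0,0]],[[0.2,0.6,0],[0,0,0]]]'
```

```text
clock: 6.28
eef_pos: [0.4623, 0.0657, 0.2213]
eef_rot: [-0.001, 0.112, 0.994, -0.001]
force: [-4.4, -2.6, 1.8]
finger_gap: 0.01
grip_force: 2.0
clock: 6.65
eef_pos: [0.4625, 0.0664, 0.221]
eef_rot: [-0.003, 0.114, 0.993, -0.004]
force: [-16.5, -22.7, 12.8]
finger_gap: 0.006
grip_force: 13.2
```

```bash
python3 -m creep '[[[-0.3,-1.2,0],[0,0,0]],[[-0.7,-2.5,0],[0,0,0]],[[-0.7,-2.5,2],[0,0,0]],[[-0.7,-2.5,7],[0,0,0]],[[-0.7,-2.5,11],[0,0,0]],[[-1,2,12],[0,0,0]],[[-2,8,12],[0,0,0]],[[-3,14,12],[0,0,0]],[[-4,20,12],[0,0,0]],[[-4,25,12],[0,0,0]],[[-4,25,12],[0,0,0]],[[-4,25,12],[0,0,0]]]' 100; cat > m.py <<'E'
from h import *
from scipy.optimize import differential_evolution as DE
np.set_printoptions(precision=4,suppress=True)
T,S=cam("top"),cam("side")
yaw=1.2517;xs=Rz(yaw);ax=xs@np.array([-.5,0,np.sqrt(3)/2])
tm=cams.cut_out(T,"cap_top");sm=cams.cut_out(S,"cap_top")
Q=[]
for d,w in((T,(336,150,366,185)),(S,(338,168,362,202))):
    h=cv2.cvtColor(d["image"],cv2.COLOR_RGB2HSV);M=np.zeros((400,640),np.float32);a,b,c,e=w
    hh=h[b:e,a:c].astype(float);M[b:e,a:c]=((hh[...,0]>18)&(hh[...,0]<40)&(hh[...,1]>110)&(hh[...,2]>90));Q.append(M);print(M.sum())
    v,u=np.nonzero(M);print(u.min(),u.max(),v.min(),v.max())
def box(q):
    b=np.cos(q[3])*xs[:,1]+np.sin(q[3])*np.cross(ax,xs[:,1]);c=np.cross(ax,b)
    return np.array([q[:3]+i*.032*b+j*.010*c+k*.026*ax for i in(-1,1) for j in(-1,1) for k in(0,1)])
def rend(d,P):
    im=np.zeros((1600,2560),np.uint8);h=cv2.convexHull((((P+.5)*4-.5)*16).round().astype(np.int32));cv2.fillConvexPoly(im,h,255,shift=4)
    return cv2.resize(im,(640,400),interpolation=cv2.INTER_AREA)/255.
def cost(q):
    return sum(np.abs(rend(d,proj(d,box(q)))-M).sum()/M.sum() for d,M in zip((T,S),Q))
c0=np.array([.635,-.071,.175])
b=DE(cost,[(v-.02,v+.02) for v in c0]+[(-1.6,1.6)],seed=2,maxiter=40,popsize=8,polish=False)
B=box(b.x);print("cap",b.x,b.fun,"can",(b.x[:3]-[.6007,.0004,0])@xs,"bardir",(B[4]-B[0])/.064,[ (x[0]["pixel"],x[0]["p"]) for x in(tm,sm) if x])
def ov(d,w):
    im=cv2.resize(d["image"][w[1]:w[3],w[0]:w[2]],None,fx=4,fy=4,interpolation=2)
    for X,col in((B,(255,0,255)),(np.array([b.x[:3]+.036*(np.cos(t)*xs[:,1]+np.sin(t)*np.cross(ax,xs[:,1])) for t in np.linspace(0,6.28,40)]),(0,255,255))):
        for q in proj(d,X):cv2.circle(im,tuple(int(v) for v in (q-[w[0],w[1]]+.5)*4),1,col,-1)
    return im
save("p3.png",None,np.hstack([ov(T,(270,130,370,250)),ov(S,(280,140,380,260))]))
E
python3 m.py
```

```text
clock: 8.15
eef_pos: [0.4251, 0.3215, 0.3415]
eef_rot: [0.0, 0.112, 0.994, -0.0]
force: [0.5, -0.7, 1.0]
finger_gap: 0.998
grip_force: 0.0
239.0
336 352 156 178
120.0
343 353 172 190
cap [ 0.6412 -0.0682  0.1758  0.9767] 0.5669285147810867 can [-0.0524 -0.06    0.1758] bardir [-0.7566 -0.5058 -0.4143] [([344.3, 169.3], 0.7), ([345.0, 185.1], 0.71)]
```

View pics/p3.png

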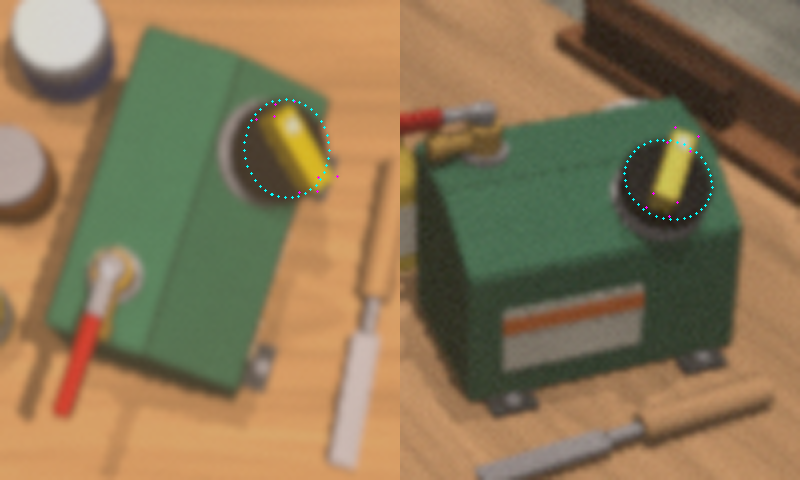

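The handle (crop (80,365)) lies along the pipe and the cap fit is good enough. Next I compute the approach rotation.

```bash
python3 - <<'E'
from h import *
from scipy.spatial.transform import Rotation as Ro
np.set_printoptions(precision=2,suppress=True)
o=arm.get_obs();w,x,y,z=o["eef_rot"];R0=Ro.from_quat([x,y,z,w])
ax=Rz(1.2517)@np.array([-.5,0,np.sqrt(3)/2]);b=np.array([-.7566,-.5058,-.4143]);c=np.cross(ax,b)
R1=Ro.from_matrix(np.c_[np.cross(c,-ax),c,-ax]);rv=np.degrees((R1*R0.inv()).as_rotvec());print(rv,np.linalg.norm(rv),o["eef_pos"],o["q"])
cap=np.array([.6412,-.0682,.1758])
for h in(.087,):
    t=cap+ax*h;print(t,(t-o["eef_pos"])*100)
print("ax",ax,"R1",R1.as_quat())
print("turn per 10deg, 64:",ax*10,ax*64)
E
```

```text
[  25.72   27.07 -125.8 ] 131.22954381469188 [0.43 0.32 0.34] [-0.97  0.05  0.25  1.6  -0.01  1.5   0.63]
[ 0.63 -0.11  0.25] [ 20.23 -43.03  -9.08]
ax [-0.16 -0.47  0.87] R1 [ 0.91  0.31  0.16 -0.21]
turn per 10deg, 64: [-1.57 -4.75  8.66] [-10.04 -30.38  55.43]
```

```bash
python3 -m creep '[[[2,-3,1],[2,2.1,-9.7]],[[4,-7,3],[4,4.2,-19.4]],[[6,-11,3],[5.9,6.2,-29]],[[8,-15,3],[7.9,8.3,-38.7]],[[10,-19,3],[9.9,10.4,-48.4]],[[12,-23,3],[11.9,12.5,-58]],[[14,-27,3],[13.8,14.6,-67.7]],[[16,-31,3],[15.8,16.7,-77.4]],[[17.5,-35,3],[17.8,18.7,-87.1]],[[19,-38.5,3],[19.8,20.8,-96.8]],[[20,-41,3],[21.8,22.9,-106.5]],[[20.2,-43,3],[23.7,25,-116]]]'
```

```text
clock: 9.85
eef_pos: [0.6268, -0.1104, 0.3714]
eef_rot: [-0.198, 0.886, 0.393, 0.15]
force: [0.8, -0.5, -0.3]
finger_gap: 1.0
grip_force: 0.0
```

```bash
python3 -m creep '[[[0,0,-1],[1,1,-5]],[[0,0,-3],[2,2.1,-9.8]],[[0,0,-6],[2,2.1,-9.8]],[[0,0,-9],[2,2.1,-9.8]],[[0,0,-11],[2,2.1,-9.8]],[[0,0,-11],[2,2.1,-9.8]],[[0,0,-11],[2,2.1,-9.8]]]'; python3 - <<'E'
from h import *
o=arm.get_obs();print(o["eef_pos"],o["eef_rot"],o["q"])
T,S=cam("top"),cam("side")
save("p4.png",None,np.hstack([cv2.resize(d["image"][b:b+120,a:a+100],None,fx=4,fy=4,interpolation=2) for d,a,b in((T,290,120),(S,290,120))]))
E
```

```text
clock: 10.72
eef_pos: [0.6271, -0.1085, 0.2628]
eef_rot: [-0.206, 0.914, 0.313, 0.157]
force: [0.0, -0.2, 0.8]
finger_gap: 0.997
grip_force: 0.0
[ 0.62713788 -0.10847204  0.26275449] [-0.20649316  0.91369682  0.31285721  0.15696834] [-0.26466348  0.40925368  0.85683553  1.57026975 -0.81491791  1.49517273
 -0.19057642]
```

View pics/p4.png

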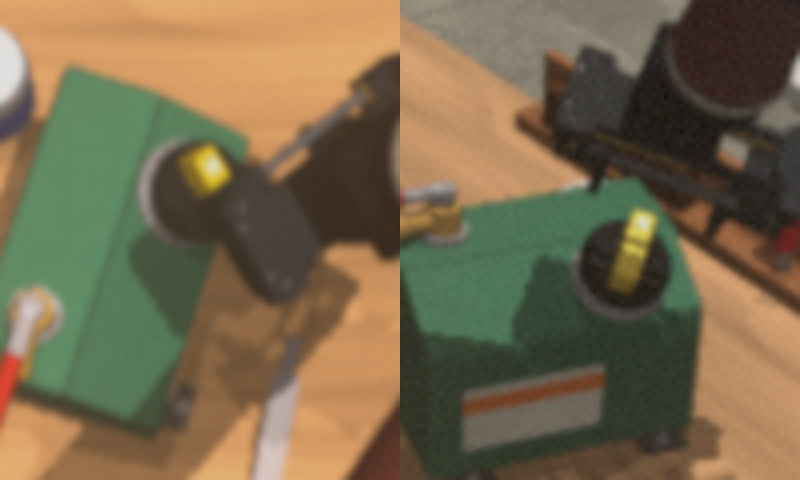

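```bash
python3 -m creep '[[[0,0,-1.2],[0,0,0]],[[0,0,-1.2],[0,0,0]],[[0.2,0.5,-2.1],[0,0,0]],[[0.3,1,-3],[0,0,0]],[[0.5,1.4,-3.8],[0,0,0]],[[0.6,1.9,-4.7],[0,0,0]],[[0.6,1.9,-4.7],[0,0,0]],[[0.6,1.9,-4.7],[0,0,0]]]' 50; python3 - <<'E'
from h import *
o=arm.get_obs();print(o["eef_pos"],o["eef_rot"])
S=cam("side");T=cam("top")
save("p5.png",None,np.hstack([cv2.resize(d["image"][b:b+75,a:a+66],None,fx=6,fy=6,interpolation=2) for d,a,b in((T,310,135),(S,315,140))]))
E
```

```text
clock: 11.82
eef_pos: [0.6328, -0.0893, 0.2147]
eef_rot: [-0.207, 0.914, 0.313, 0.156]
force: [-0.2, 0.2, 0.2]
finger_gap: 0.502
grip_force: 0.0
[ 0.63281862 -0.08928597  0.21472428] [-0.20674591  0.91377589  0.31273023  0.15642746]
```

View pics/p5.png

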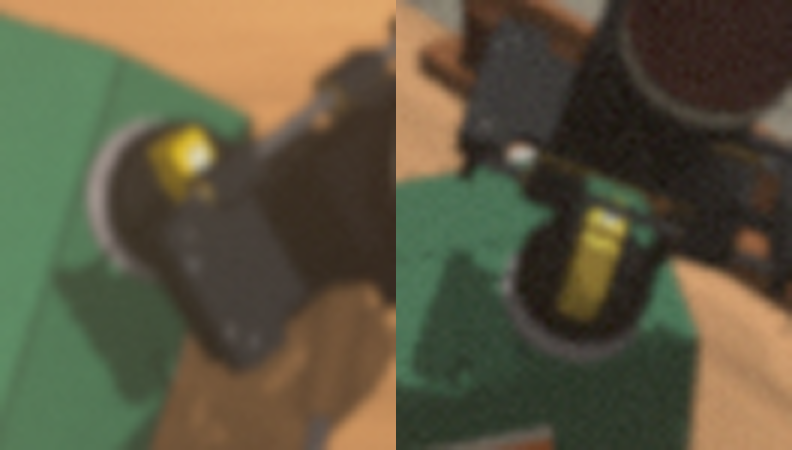

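Both fingers straddle the bar in the side view, at about (550,195) and (660,225), with the bar between them. I'll keep descending along the axis.

```bash
python3 -m creep '[[[0.1,0.4,-0.7],[0,0,0]],[[0.2,0.7,-1.3],[0,0,0]],[[0.3,1,-1.8],[0,0,0]],[[0.3,1,-1.8],[0,0,0]]]'; python3 -m creep '[[[0.03,0.1,-0.2],[0,0,0]],[[0.06,0.2,-0.4],[0,0,0]],[[0.06,0.2,-0.4],[0,0,0]]]'
```

```text
clock: 12.42
eef_pos: [0.6356, -0.0785, 0.1959]
eef_rot: [-0.207, 0.914, 0.313, 0.156]
force: [-0.9, 0.1, -0.4]
finger_gap: 0.501
grip_force: 0.0
clock: 12.8
eef_pos: [0.6364, -0.077, 0.1925]
eef_rot: [-0.207, 0.914, 0.313, 0.156]
force: [0.3, 0.5, -0.6]
finger_gap: 0.502
grip_force: 0.0
```

```bash
python3 -m creep '[[[0.03,0.1,-0.17],[0,0,0]],[[0.06,0.19,-0.35],[0,0,0]],[[0.06,0.19,-0.35],[0,0,0]]]'; python3 -m creep '[[[0.03,0.1,-0.17],[0,0,0]],[[0.06,0.19,-0.35],[0,0,0]],[[0.06,0.19,-0.35],[0,0,0]]]'
```

```text
clock: 13.18
eef_pos: [0.6368, -0.0757, 0.1899]
eef_rot: [-0.207, 0.914, 0.313, 0.157]
force: [-4.6, -2.4, 7.4]
finger_gap: 0.501
grip_force: 4.2
clock: 13.55
eef_pos: [0.6374, -0.0739, 0.1867]
eef_rot: [-0.207, 0.914, 0.313, 0.157]
force: [-5.2, -2.8, 9.4]
finger_gap: 0.499
grip_force: 5.2
```

```bash
python3 -m creep '[[[0,0,0],[0,0,0]],[[0,0,0],[0,0,0]],[[0,0,0],[0,0,0]],[[0,0,0],[0,0,0]]]' 5; python3 -m creep '[[[0.06,0.19,-0.35],[0,0,0]],[[0.1,0.3,-0.55],[0,0,0]],[[0.1,0.3,-0.55],[0,0,0]]]'
```

```text
clock: 14.05
eef_pos: [0.6373, -0.0728, 0.1871]
eef_rot: [-0.208, 0.913, 0.313, 0.157]
force: [-7.0, -0.1, 11.0]
finger_gap: 0.227
grip_force: 31.3
clock: 14.42
eef_pos: [0.6379, -0.0714, 0.1844]
eef_rot: [-0.208, 0.913, 0.313, 0.158]
force: [-18.9, -5.6, 30.7]
finger_gap: 0.225
grip_force: 33.5
```

```bash
python3 -m creep '[[[0,0,0],[-1.1,-3.3,6.1]],[[0,0,0],[-2.2,-6.6,12.1]],[[0,0,0],[-3.3,-10,18.2]],[[0,0,0],[-4.4,-13.3,24.2]],[[0,0,0],[-4.4,-13.3,24.2]]]'
```

```text
clock: 15.05
eef_pos: [0.6377, -0.0713, 0.1844]
eef_rot: [-0.163, 0.81, 0.525, 0.203]
force: [-19.2, -4.0, 31.6]
finger_gap: 0.223
grip_force: 33.5
```

```bash
python3 -m creep '[[[0,0,0],[-1.3,-3.8,6.9]],[[0,0,0],[-2.5,-7.6,13.9]],[[0,0,0],[-3.8,-11.4,20.8]],[[0,0,0],[-5,-15.2,27.7]],[[0,0,0],[-6,-18,32.9]],[[0,0,0],[-6,-18,32.9]],[[0,0,0],[-6,-18,32.9]]]'; python3 -c "
from h import *
o=arm.get_obs();print(o['moment'],o['q'])"
```

```text
clock: 15.92
eef_pos: [0.6396, -0.076, 0.1824]
eef_rot: [-0.084, 0.599, 0.759, 0.243]
force: [-3.4, -15.1, 13.8]
finger_gap: 0.233
grip_force: 47.7
[-1.99190082  0.78056718 -0.64454752] [-0.17056124  0.41743923  0.63615078  1.66676939 -0.79678898  1.29996586
  0.95465744]
```

The cap turned about 65° and there is now a reaction moment from its stop. I'll release and withdraw along the axis.

```bash
python3 -m creep '[[[0,0,0],[0,0,0]],[[0,0,0],[0,0,0]],[[0,0,0],[0,0,0]],[[-0.1,-0.3,0.5],[0,0,0]],[[-0.2,-0.7,1.3],[0,0,0]],[[-0.5,-1.4,2.6],[0,0,0]],[[-0.9,-2.8,5.2],[0,0,0]],[[-1.5,-4.7,8.6],[0,0,0]],[[-2,-6,13],[0,0,0]],[[-3,-9,17],[0,0,0]],[[-3,-14,17],[0,0,0]]]' 50
python3 -m creep '[[[0,-5,0],[0,0,0]],[[0,-10,0],[0,0,0]],[[0,-14,0],[0,0,0]],[[0,-14,0],[0,0,0]]]'
python3 - <<'E'
from h import *
T,S=cam("top"),cam("side")
save("p6.png",None,np.hstack([cv2.resize(d["image"][b:b+120,a:a+100],None,fx=4,fy=4,interpolation=2) for d,a,b in((T,270,130),(S,280,140))]))
E
```

```text
clock: 17.3
eef_pos: [0.6089, -0.2101, 0.3546]
eef_rot: [-0.086, 0.594, 0.761, 0.244]
force: [1.6, -0.2, -1.1]
finger_gap: 0.5
grip_force: 0.0
clock: 17.8
eef_pos: [0.6069, -0.3539, 0.3483]
eef_rot: [-0.089, 0.599, 0.758, 0.242]
force: [-0.0, 0.4, 0.4]
finger_gap: 0.499
grip_force: 0.0
```

View pics/p6.png

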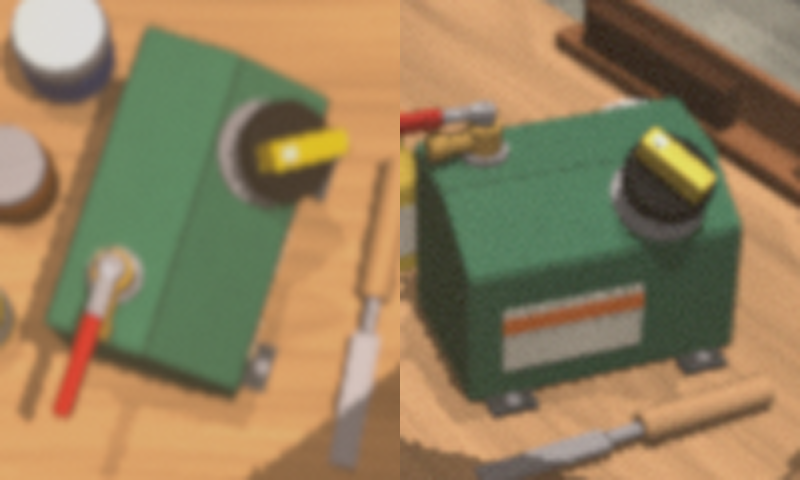

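```bash
sed -e 's/(336,150,366,185)/(330,155,368,180)/;s/(338,168,362,202)/(335,165,365,200)/;s/(-1.6,1.6)/(1.6,2.6)/;s/p3.png/p7.png/' m.py > m2.py; cat >> m2.py <<'E'
d0=b.x[:3]-np.array([.6412,-.0682,.1758]);print("axial rise mm",d0@ax*1e3,"lat",(d0-ax*(d0@ax))*1e3,"turn",b.x[3]-.9767)
for nm,d in(("side",S),("top",T)):
    a=cv2.imread(f"pics/{nm}0.png")[:,:,::-1].astype(int);n=d["image"].astype(int)
    w=(slice(165,205),slice(325,365)) if nm=="side" else (slice(145,190),slice(320,365))
    for k in(a,n):
        k=k[w];r=(k[...,0]>k[...,1]*1.6)&(k[...,0]>k[...,2]*1.6)&(k[...,0]>60)&(k[...,1]<70);print(nm,"red",r.sum(),np.argwhere(r).mean(0) if r.any() else "")
E
python3 m2.py
```

```text
208.0
334 357 161 173
163.0
340 358 172 189
cap [ 0.6385 -0.0732  0.1875  2.2107] 0.5651487706927981 can [-0.058  -0.059   0.1875] bardir [ 0.349  -0.8469 -0.4011] [([343.2, 168.5], 0.81), ([342.2, 182.8], 0.63)]
axial rise mm 12.932063850976558 lat [-0.6887  1.1745  0.5192] turn 1.2339783220486056
side red 0 
side red 0 
top red 0 
top red 0
```

View pics/p7.png

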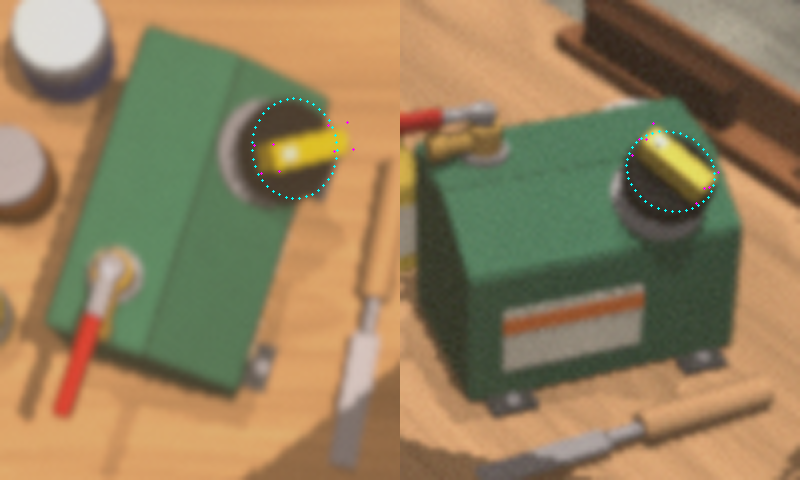

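The fit shows the cap turned about 1.2 rad and risen about 10 mm, with the handle lying along the pipe and the robot clear of everything.

```bash
python3 -c "
from workcell import workorder
print(workorder.sign_off())"
```

```text
the job is handed in; nothing more can be done
None
```

The job is handed in at about 18 s: the valve handle lies at its open stop along the pipe, and the safety cap measures about 1.2 rad turned and roughly 10 mm popped up. I did not see the red band on the neck, sign-off returned no verdict, and I noticed no contact with the tools or containers.

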